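# Ready the welding bench at its two lever switches

## Task

Get the welding bench ready for work: first start the fume extraction by throwing the ball-ended lever fully over, away from the robot, and then close the welding supply in the same way with the wide U-shaped handle. Leave the third switch, with the short flat paddle, as it is.

Things in the scene. Friction and masses are not known exactly. Their poses are not given: they have to be found in the camera images.
- fan_box: Fixed grey housing, 100 (x) by 60 (y) by 44 mm high, base flange 70 mm wide in y, with the ball-ended lever on top: one 10 mm steel rod with a black ball of 26 mm diameter. Origin: centre of its underside, on the table; z up, x away from the robot (yaw up to 0.4 rad). The hinge line runs along y, 48 mm above the origin.
- fan_lever (a joint): Angle of the ball-ended lever: 0 = off, leaning 30 degrees to housing -x; 0.524 = upright; 1.047 = on, at its stop. A spring holds it at either end and snaps it on once past upright; about 6 N at the grip moves it. Grip centre 70 mm from the hinge line: in the housing's frame (-35, 0, 109) mm off, (0, 0, 118) upright, (35, 0, 109) on.
- iso_box: Fixed grey housing, 110 (x) by 80 (y) by 44 mm high, base flange 90 mm wide in y, with the U-shaped handle on top: two 10 mm steel arms, 64 mm apart in y, and a black crossbar, 18 mm thick, 78 mm long in y. Origin: centre of its underside, on the table; z up, x away from the robot (yaw up to 0.4 rad). The hinge line runs along y, 48 mm above the origin.
- iso_bail (a joint): Angle of the U-shaped handle: 0 = off, leaning 30 degrees to housing -x; 0.524 = upright; 1.047 = on, at its stop. A spring holds it at either end and snaps it on once past upright; about 7 N at the grip moves it. Grip centre 70 mm from the hinge line: in the housing's frame (-35, 0, 109) mm off, (0, 0, 118) upright, (35, 0, 109) on.
- lamp_paddle (a joint): Hinge angle of the third switch, which must be left alone: a short flat black paddle, 24 mm wide and about 30 mm long, on a grey housing like the others. 0 = off, leaning towards the robot; 1.047 = on.
There are look-alikes about, which are no part of the job. What is shaped like the iso_box but turquoise is not meant.

How it is judged:
By the outcome, as a careful person would: the job done as asked, in the order asked, and still so for the second after the job is handed in, with the robot touching nothing.
It also fails if it takes over 45 s, if anything falls off the work surface, if the arm or the gripper's body presses on something with over 40 N, if the wrist force passes 120 N, or if a joint passes its speed limit or range.

## Robot

A 7-joint arm with a two-finger parallel gripper is mounted at the origin on the work surface. World frame = base frame: x ahead of the robot, y to its left, z up, the work surface at z = 0. Lengths are in m, angles in rad, forces in N, time in s.
With the tool pointing down it reaches from about 0.35 to 0.775 m from the base axis. Payload 3.1 kg.
Tool frame: the origin (TCP) lies at the very end of the fingers, on their centre line; the grasp point (between the pads) lies 19 mm behind it; z points along the fingers, y is the direction in which the jaws open and shut (so a half turn about z gives the same grasp; the last joint's range is limited). The gripper opens to 85 mm and grips with 20 to 120 N. Pads are 22 mm wide; open, the fingers measure 114 mm over their backs; the gripper's body (76 mm by 85 mm) begins 54 mm behind the grasp point. The pads swing forward as they close: fully open they stand 13 mm farther back than shut.
Start: joints at [1.072, 0.311, 0.014, 1.512, -0.004, 1.319, -0.027], TCP at [0.243, -0.494, 0.231] pointing down, gripper open.
Joint ranges: [-2.7, 2.7], [-0.3, 1.91], [-1.27, 1.3], [0.12, 2.57], [-1.44, 4.58], [0.2, 2.03], [-3.05, 3.05]. Speed limits (rad/s): [2.79, 2.79, 3.14, 3.14, 3.14, 3.14, 3.14].

## Interface

Orientations are given as a unit quaternion [w, x, y, z].
In Python, from cell import * gives the robot as it stands.
- The arm moves only by the shell command python3 -m inch 'ROWS' [FORCE]. ROWS is JSON, a list of rows, each an object of numbers: "dx", "dy", "dz": the shift along the tool's x, y, z in m; "ax", "ay", "az": the turn, a rotation vector about the tool's x, y, z in rad; "jaw": the opening, from -1 (shut) to 1 (fully open). A call has 1 to 8 rows; each row shifts and turns the commanded pose from where the row before left it, along the tool's axes as they then stand; what a row does not reach is not made up. A row lasts 1/8 s, in which the tool goes at most 62.5 mm and 10.7 degrees, less where a joint would pass 70% of its speed; a pose out of reach is approached as far as the arm can. A call is refused whole if a number of a shift passes 0.0625 or a number of a turn 0.188, either way. A call with a gripper value outside its range is refused whole. The fingers move at their own pace and stop on an object; FORCE is the grip in N (left out, the last holds). Time passes only in rows, so rows that do not move let the fingers close. It gives the time, the measured TCP pose, the force and the opening at its end, in the units of the state.
- observe(): the state, without advancing time (a new reading comes with each control period).
- get_image(name): name is "scene" or "top" or "wrist"; returns a dict with "image" (384x512x3 uint8, red, green, blue), "mtx" (3x3 intrinsics, pixels), "world_from_camera" (4x4, takes a point from camera to world coordinates). Camera axes: x right, y up, looking along -z (the intrinsics and any distortion apply to the point x, -y, -z); pixel columns grow to the right and rows downward; lengths in m; the calibration is good to about 2 mm. A picture is of the moment at which its call begins. There is no depth.
- hand_in(): hands the job in, once; it reports no verdict.
The state is a dict: "time_s": time; "joint_pos": joint angles; "qvel": joint speeds; "joint_torque": joint torques, N m; "tool_pos": TCP position; "eef_rot": TCP orientation; "contact_force": force on the tool from outside, world axes, zero at the start; "wrist_torque": the same for the moment, N m; "gripper_width": opening from 0.0 (shut) to 1.0 (fully open).
Only numpy, scipy, OpenCV 4.12 (cv2) and the standard library are available. Lean on these libraries where they do the work, as an engineer would, in place of code of your own. Each camera call takes 0.05 s, during which the arm holds its last target.

## Working session

There is one attempt and no reset: what is moved stays moved. The work goes in short steps, Python scripts to look and compute and a shell command to move; the robot and the scene stay as the last step left them, time stands still between calls to the robot, and variables do not carry over. Pictures are saved under pics/ and viewed, and the job is handed in when it is done.

```bash
mkdir -p pics; ls; python3 - <<'E'
from cell import *
import cv2,numpy as np
np.set_printoptions(precision=4,suppress=True)
for n in ["scene","top","wrist"]:
    r=get_image(n); cv2.imwrite(f"pics/{n}0.png",r["image"][:,:,::-1]); print(n,r["mtx"],r["world_from_camera"],[k for k in r])
    np.savez(f"{n}0.npz",**r)
print(observe())
E
```

```text
pics
scene [[451.7329   0.     258.543 ]
 [  0.     451.7329 191.8279]
 [  0.       0.       1.    ]] [[-0.0947 -0.6834  0.7239  1.1244]
 [ 0.9954 -0.0751  0.0593  0.0494]
 [ 0.0138  0.7262  0.6874  0.6927]
 [ 0.      0.      0.      1.    ]] ['image', 'mtx', 'world_from_camera']
top [[364.5764   0.     252.7977]
 [  0.     364.5764 193.1732]
 [  0.       0.       1.    ]] [[ 0.0125  0.9914 -0.13    0.3677]
 [-0.9998  0.0101 -0.0188 -0.0048]
 [-0.0173  0.1302  0.9913  0.7391]
 [ 0.      0.      0.      1.    ]] ['image', 'mtx', 'world_from_camera']
wrist [[339.8304   0.     257.6937]
 [  0.     339.8304 186.2813]
 [  0.       0.       1.    ]] [[ 0.4404  0.8591  0.2608  0.3084]
 [-0.8978  0.4221  0.1256 -0.4597]
 [-0.0022 -0.2894  0.9572  0.373 ]
 [ 0.      0.      0.      1.    ]] ['image', 'mtx', 'world_from_camera']
{'time_s': 0.15, 'joint_pos': array([ 1.0723,  0.3115,  0.014 ,  1.5127, -0.0044,  1.3192, -0.0272]), 'qvel': array([-0.0005, -0.002 ,  0.0011, -0.005 ,  0.0002, -0.0011, -0.0024]), 'joint_torque': array([  0.0008, -38.0272,   0.1465, -23.0849,   0.0122,   0.0097,
        -0.    ]), 'tool_pos': array([ 0.2424, -0.4931,  0.2305]), 'eef_rot': array([-0.0009,  0.974 ,  0.2265, -0.0003]), 'contact_force': array([-0.2469, -0.1592,  0.1512]), 'wrist_torque': array([-0.0001, -0.0174, -0.0149]), 'gripper_width': 0.9990644019395792}
```

View pics/scene0.png

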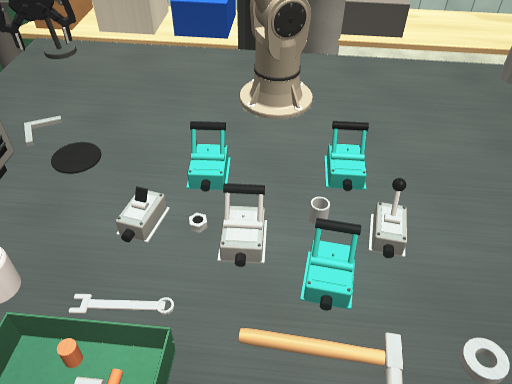

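View pics/top0.png

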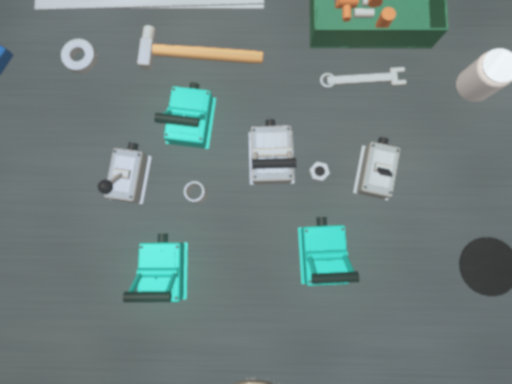

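View pics/wrist0.png

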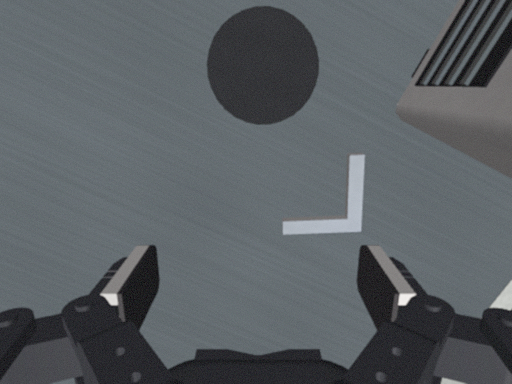

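The ball-ended lever is at scene (399,185) / top (105,187). There are four U-handled housings: a grey one at scene (245,225) / top (273,155), and turquoise ones at scene (208,160), (347,160) and (332,270). Only the grey one fits iso_box. The paddle switch, at scene (141,205), is not to be touched. I'll enlarge both views to confirm.

```bash
python3 - <<'E'
import cv2,numpy as np
t=cv2.imread("pics/top0.png");s=cv2.imread("pics/scene0.png")
a=cv2.resize(t[110:220,80:310],None,fx=3.4,fy=3.4,interpolation=cv2.INTER_CUBIC)
b=cv2.resize(s[165:285,200:430],None,fx=3.4,fy=3.4,interpolation=cv2.INTER_CUBIC)
cv2.imwrite("pics/tc.png",a);cv2.imwrite("pics/sc.png",b)
E
```

```text
(no output)
```

View pics/tc.png

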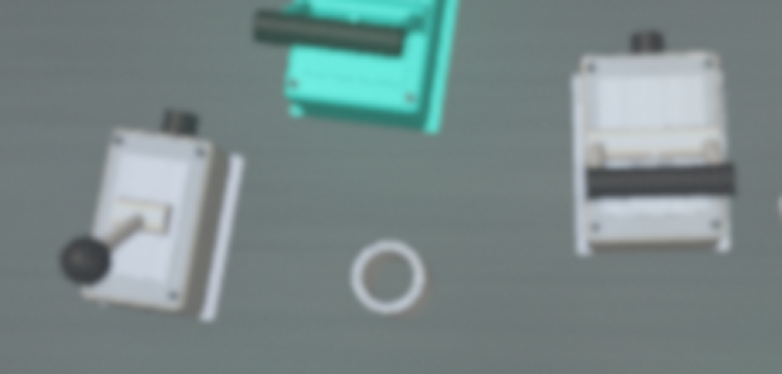

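View pics/sc.png

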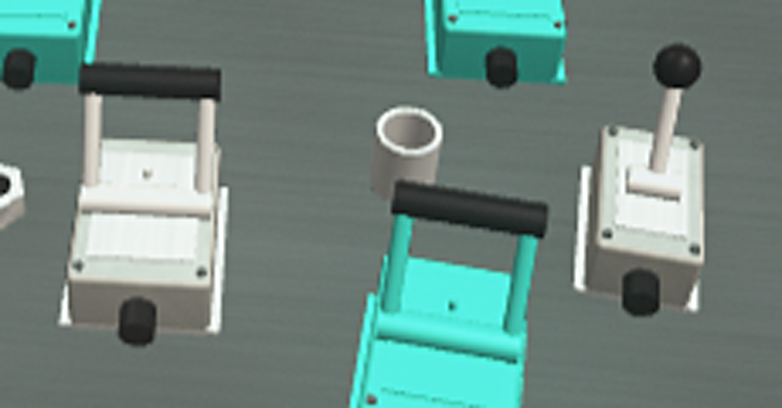

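```bash
cat > h.py <<'E'
import numpy as np
def ray(n,u,v,sfx="0"):
    r=np.load(f"{n}{sfx}.npz");K=r["mtx"];T=r["world_from_camera"]
    d=np.array([(u-K[0,2])/K[0,0],-(v-K[1,2])/K[1,1],-1.]);d=T[:3,:3]@d
    return T[:3,3],d/np.linalg.norm(d)
def tri(p):
    A=np.zeros((3,3));b=np.zeros(3)
    for n,u,v in p:
        o,d=ray(n,u,v);P=np.eye(3)-np.outer(d,d);A+=P;b+=P@o
    x=np.linalg.solve(A,b)
    return x,[np.linalg.norm((np.eye(3)-np.outer(d,d))@(x-o)) for o,d in [ray(*q) for q in p]]
def onz(n,u,v,z):
    o,d=ray(n,u,v);return o+d*(z-o[2])/d[2]
E
python3 - <<'E'
from h import *
np.set_printoptions(precision=4,suppress=True)
t=lambda x,y:("top",80+(x+.5)/3.4-.5,110+(y+.5)/3.4-.5)
s=lambda x,y:("scene",200+(x+.5)/3.4-.5,165+(y+.5)/3.4-.5)
print("ball",tri([t(85,259),s(677,66)]))
print("barL",tri([t(587,181),s(220,82)]),"barR",tri([t(735,178),s(80,77)]))
for n,l in {"fan_top":[t(118,139),t(201,152),t(174,296)],"fan_sc":[s(697,147),s(613,131),s(607,234),s(694,250)],"iso_top":[t(591,66),t(712,64),t(595,227),t(715,225)],"iso_sc":[s(202,272),s(78,266)],"tq_top":[t(294,82),t(410,98)],"tq_sc":[s(452,306)]}.items():
    print(n);print(np.array([onz(*q,.044) for q in l])[:,:2])
print("tqbar",tri([t(255,26),s(547,220)]),tri([t(404,42),s(395,195)]))
print("cup",onz(*t(388,277),.03))
E
```

```text
ball (array([0.4604, 0.266 , 0.1111]), [np.float64(0.001143461453556444), np.float64(0.0011434614535563163)])
barL (array([0.5035, 0.009 , 0.1121]), [np.float64(0.0003635876826666768), np.float64(0.00036358768266667114)]) barR (array([ 0.5062, -0.0682,  0.1104]), [np.float64(0.00042161896536613167), np.float64(0.0004216189653661139)])
fan_top
[[0.5407 0.2817]
 [0.5334 0.233 ]
 [0.4496 0.2439]]
fan_sc
[[0.4561 0.2922]
 [0.4478 0.2435]
 [0.5317 0.2319]
 [0.5385 0.2792]]
iso_top
[[ 0.5862  0.0086]
 [ 0.5879 -0.0613]
 [ 0.4916  0.0052]
 [ 0.4934 -0.063 ]]
iso_sc
[[ 0.5834  0.0079]
 [ 0.5864 -0.0601]]
tq_top
[[0.5754 0.1809]
 [0.5663 0.1131]]
tq_sc
[[0.5927 0.1437]]
tqbar (array([0.5858, 0.1844, 0.1105]), [np.float64(0.0007794945089774959), np.float64(0.0007794945089775508)]) (array([0.5775, 0.1061, 0.1109]), [np.float64(0.00024107960497275863), np.float64(0.00024107960497276495)])
cup [0.4636 0.1249 0.03  ]
```

```bash
python3 -m inch '[{"az":0.15,"jaw":-1},{"az":0.15,"jaw":-1},{"az":0.15,"jaw":-1},{"az":0.15,"jaw":-1},{"dx":0.05,"jaw":-1},{"dx":0.05,"jaw":-1},{"dy":-0.05,"jaw":-1},{"dy":-0.05,"jaw":-1}]' 40; python3 -m inch '[{"dy":-0.05},{"dy":-0.05},{"dy":-0.05},{"dy":-0.05},{"dy":-0.05},{"dy":-0.05},{"dy":-0.05},{}]'; python3 -c "
from cell import *;print(observe())"
```

```text
{'time_s': 0.15, 'joint_pos': array([ 1.07228475,  0.31153046,  0.01397987,  1.51268647, -0.00437277,
        1.31919742, -0.02719206]), 'qvel': array([-0.00050861, -0.00198601,  0.00108875, -0.00498141,  0.00023717,
       -0.00108224, -0.00240422]), 'joint_torque': array([ 8.37585958e-04, -3.80272400e+01,  1.46536902e-01, -2.30849218e+01,
        1.22372381e-02,  9.66208521e-03, -4.79937592e-05]), 'tool_pos': array([ 0.24236849, -0.49310373,  0.23047782]), 'eef_rot': array([-8.59752428e-04,  9.74016363e-01,  2.26475878e-01, -2.51478054e-04]), 'contact_force': array([-0.24694365, -0.15924695,  0.15118696]), 'wrist_torque': array([-0.00012967, -0.01737078, -0.01493852]), 'gripper_width': 0.9990644019395792}invalid input at $[0]: expected keys dx, dy, dz, ax, ay, az, jaw
invalid input at $[0]: expected keys dx, dy, dz, ax, ay, az, jaw
```

```bash
python3 -m inch '[{"dx":0,"dy":0,"dz":0,"ax":0,"ay":0,"az":0.15,"jaw":-1},{"dx":0,"dy":0,"dz":0,"ax":0,"ay":0,"az":0.15,"jaw":-1},{"dx":0,"dy":0,"dz":0,"ax":0,"ay":0,"az":0.15,"jaw":-1},{"dx":0,"dy":0,"dz":0,"ax":0,"ay":0,"az":0.15,"jaw":-1},{"dx":0.05,"dy":0,"dz":0,"ax":0,"ay":0,"az":0,"jaw":-1},{"dx":0.05,"dy":0,"dz":0,"ax":0,"ay":0,"az":0,"jaw":-1},{"dx":0,"dy":-0.05,"dz":0,"ax":0,"ay":0,"az":0,"jaw":-1},{"dx":0,"dy":-0.05,"dz":0,"ax":0,"ay":0,"az":0,"jaw":-1}]' 40
```

```text
time_s: 1.15
tool_pos: [0.3566, -0.4075, 0.2294]
eef_rot: [-0.001, 0.997, -0.071, -0.001]
contact_force: [0.8, 0.5, 0.9]
gripper_width: 0.004
```

```bash
python3 -m inch '[{"dx":0,"dy":-0.05,"dz":0,"ax":0,"ay":0,"az":0,"jaw":-1},{"dx":0,"dy":-0.05,"dz":0,"ax":0,"ay":0,"az":0,"jaw":-1},{"dx":0,"dy":-0.05,"dz":0,"ax":0,"ay":0,"az":0,"jaw":-1},{"dx":0,"dy":-0.05,"dz":0,"ax":0,"ay":0,"az":0,"jaw":-1},{"dx":0,"dy":-0.05,"dz":0,"ax":0,"ay":0,"az":0,"jaw":-1},{"dx":0,"dy":-0.05,"dz":0,"ax":0,"ay":0,"az":0,"jaw":-1},{"dx":0,"dy":-0.05,"dz":0,"ax":0,"ay":0,"az":0,"jaw":-1},{"dx":0,"dy":-0.05,"dz":0,"ax":0,"ay":0,"az":0,"jaw":-1}]'
python3 -m inch '[{"dx":0,"dy":-0.05,"dz":0,"ax":0,"ay":0,"az":0,"jaw":-1},{"dx":0,"dy":-0.05,"dz":0,"ax":0,"ay":0,"az":0,"jaw":-1},{"dx":0,"dy":-0.05,"dz":0,"ax":0,"ay":0,"az":0,"jaw":-1},{"dx":0,"dy":-0.05,"dz":0,"ax":0,"ay":0,"az":0,"jaw":-1},{"dx":-0.025,"dy":-0.04,"dz":0,"ax":0,"ay":0,"az":0,"jaw":-1},{"dx":-0.03,"dy":-0.04,"dz":0,"ax":0,"ay":0,"az":0,"jaw":-1},{"dx":0,"dy":0,"dz":0,"ax":0,"ay":0,"az":0,"jaw":-1},{"dx":0,"dy":0,"dz":0,"ax":0,"ay":0,"az":0,"jaw":-1}]'
python3 - <<'E'
from cell import *
import cv2,numpy as np
for n in ["top","scene"]:
    r=get_image(n); cv2.imwrite(f"pics/{n}1.png",r["image"][:,:,::-1])
print(observe()["joint_pos"])
from h import *
for u,v in [(148,296),(125,296),(172,296)]: print(onz("top",u,v,.11))
E
```

```text
time_s: 2.15
tool_pos: [0.4128, -0.0114, 0.2312]
eef_rot: [0.0, 0.997, -0.072, 0.0]
contact_force: [1.0, 0.3, 1.3]
gripper_width: -0.002
time_s: 3.15
tool_pos: [0.3986, 0.2713, 0.231]
eef_rot: [0.001, 0.997, -0.071, 0.0]
contact_force: [0.8, -0.4, 0.0]
gripper_width: -0.001
[-0.15170994  0.21583376 -0.5691872   1.67102399  0.12128234  1.29068563
 -2.4608795 ]
[0.27350326 0.18167621 0.11      ]
[0.27291818 0.22069969 0.11      ]
[0.27411245 0.14104471 0.11      ]
```

View pics/scene1.png

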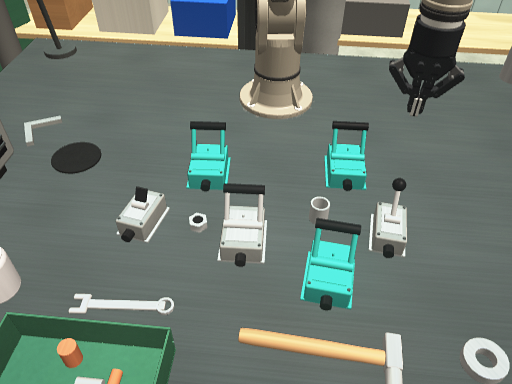

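The gripper is in front of the ball lever, clear of everything, and both housings are unchanged. Next I lower it to ball height.

```bash
python3 -m inch '[{"dx":0,"dy":-0.003,"dz":0.045,"ax":0,"ay":0,"az":0,"jaw":-1},{"dx":0,"dy":0,"dz":0.045,"ax":0,"ay":0,"az":0,"jaw":-1},{"dx":0,"dy":0,"dz":0.041,"ax":0,"ay":0,"az":0,"jaw":-1},{"dx":0,"dy":0,"dz":0,"ax":0,"ay":0,"az":0,"jaw":-1},{"dx":0,"dy":0,"dz":0,"ax":0,"ay":0,"az":0,"jaw":-1}]'
python3 - <<'E'
from cell import *
import cv2,numpy as np
a=get_image("wrist")["image"];b=get_image("scene")["image"][60:260,280:500]
cv2.imwrite("pics/w2.png",a[:,:,::-1]);cv2.imwrite("pics/s2.png",cv2.resize(b,None,fx=3,fy=3)[:,:,::-1])
E
```

```text
time_s: 3.88
tool_pos: [0.4003, 0.2751, 0.1017]
eef_rot: [-0.001, 0.997, -0.072, 0.001]
contact_force: [0.3, -0.1, 0.3]
gripper_width: 0.0
```

View pics/w2.png

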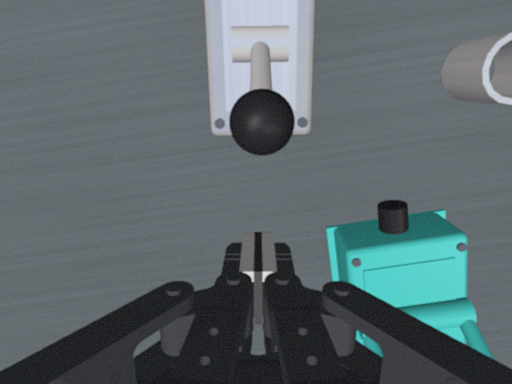

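View pics/s2.png

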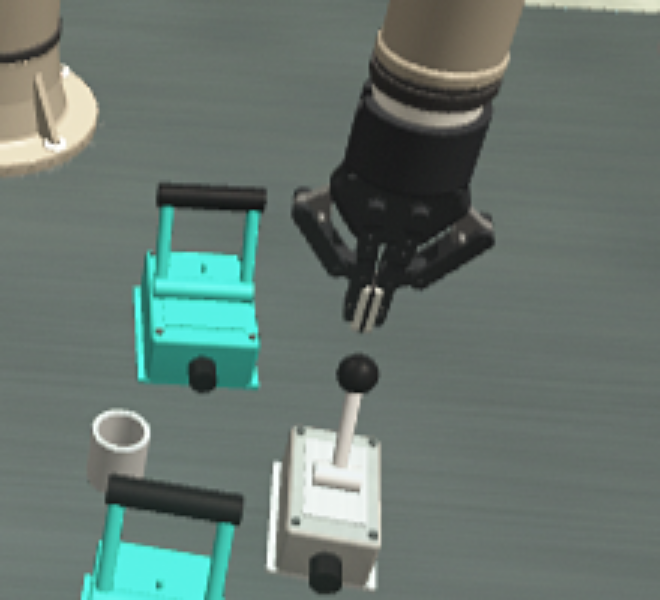

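The finger line (column 259) meets the ball centre (column 262), so I push.

```bash
python3 -m inch '[{"dx":0.02,"dy":0,"dz":0,"ax":0,"ay":0,"az":0,"jaw":-1},{"dx":0.02,"dy":0,"dz":0,"ax":0,"ay":0,"az":0,"jaw":-1},{"dx":0.015,"dy":0,"dz":0,"ax":0,"ay":0,"az":0,"jaw":-1},{"dx":0.015,"dy":0,"dz":0,"ax":0,"ay":0,"az":0,"jaw":-1},{"dx":0.015,"dy":0,"dz":0,"ax":0,"ay":0,"az":0,"jaw":-1},{"dx":0.01,"dy":0,"dz":0,"ax":0,"ay":0,"az":0,"jaw":-1},{"dx":0,"dy":0,"dz":0,"ax":0,"ay":0,"az":0,"jaw":-1}]'
python3 - <<'E'
from cell import *
import cv2,numpy as np
a=get_image("wrist")["image"];b=get_image("scene")["image"][60:260,280:500]
cv2.imwrite("pics/w3.png",np.hstack([a,cv2.resize(b,(422,384))])[:,:,::-1][:,::1])
E
python3 -c "
import cv2;i=cv2.imread('pics/w3.png');cv2.imwrite('pics/w3.png',cv2.resize(i,(790,325)))"
```

```text
time_s: 4.85
tool_pos: [0.4943, 0.2607, 0.1003]
eef_rot: [-0.0, 0.997, -0.073, 0.0]
contact_force: [0.4, -1.5, 1.0]
gripper_width: 0.002
```

View pics/w3.png

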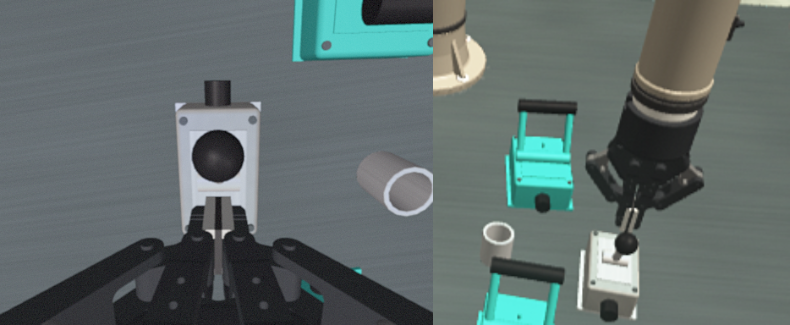

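The ball lever has snapped over: the ball is now beyond the fingers at wrist-half (217,156). I back off, lift, and travel to the grey U-handle.

```bash
python3 -m inch '[{"dx":-0.03,"dy":0,"dz":0,"ax":0,"ay":0,"az":0,"jaw":-1},{"dx":0,"dy":0,"dz":-0.05,"ax":0,"ay":0,"az":0,"jaw":-1},{"dx":0,"dy":0,"dz":-0.05,"ax":0,"ay":0,"az":0,"jaw":-1},{"dx":0,"dy":0,"dz":-0.03,"ax":0,"ay":0,"az":-0.175,"jaw":-1},{"dx":-0.03,"dy":0.05,"dz":0,"ax":0,"ay":0,"az":0,"jaw":-1},{"dx":0,"dy":0.05,"dz":0,"ax":0,"ay":0,"az":0,"jaw":-1},{"dx":0,"dy":0.05,"dz":0,"ax":0,"ay":0,"az":0,"jaw":-1},{"dx":0,"dy":0.05,"dz":0,"ax":0,"ay":0,"az":0,"jaw":-1}]'
python3 -m inch '[{"dx":0,"dy":0.05,"dz":0,"ax":0,"ay":0,"az":0,"jaw":-1},{"dx":0,"dy":0.045,"dz":0,"ax":0,"ay":0,"az":0,"jaw":-1},{"dx":0,"dy":0,"dz":0,"ax":0,"ay":0,"az":0,"jaw":-1},{"dx":0,"dy":0,"dz":0,"ax":0,"ay":0,"az":0,"jaw":-1}]'
python3 - <<'E'
from cell import *
import cv2,numpy as np
b=get_image("scene")["image"][60:300,100:500]
cv2.imwrite("pics/s4.png",cv2.resize(b,None,fx=2,fy=2)[:,:,::-1])
b=get_image("top")["image"][80:320,80:420]
cv2.imwrite("pics/t4.png",cv2.resize(b,None,fx=2,fy=2)[:,:,::-1])
E
```

```text
time_s: 5.95
tool_pos: [0.4388, 0.0637, 0.2304]
eef_rot: [0.0, 1.0, 0.017, 0.0]
contact_force: [0.8, -0.9, 0.6]
gripper_width: -0.0
time_s: 6.45
tool_pos: [0.4422, -0.0289, 0.2302]
eef_rot: [-0.0, 1.0, 0.016, -0.0]
contact_force: [-0.2, 0.7, -0.4]
gripper_width: -0.003
```

View pics/s4.png

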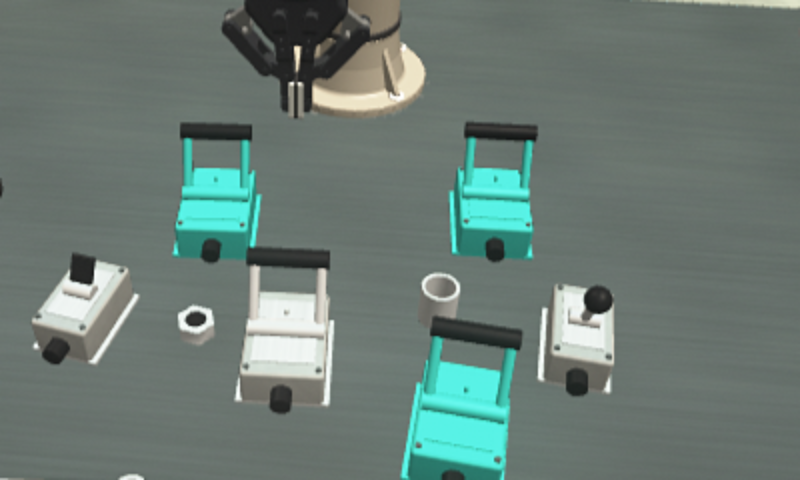

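View pics/t4.png

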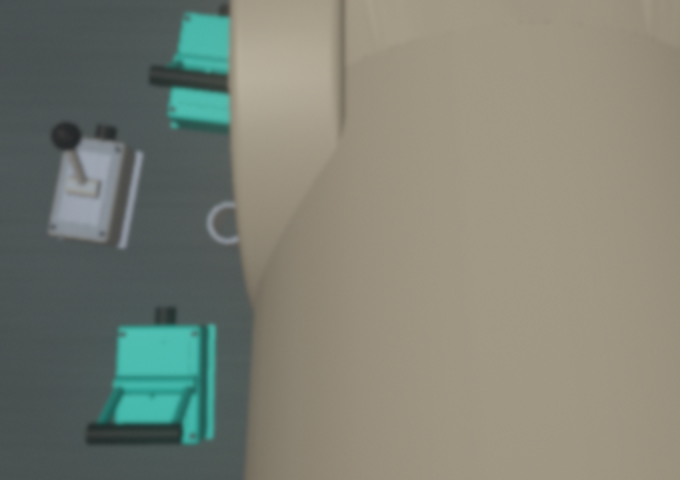

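```bash
python3 -c "
from h import *
print(tri([('scene',399,209.4),('top',112.8,147.3)]))"
python3 -m inch '[{"dx":0,"dy":0,"dz":0.045,"ax":0,"ay":0,"az":0,"jaw":-1},{"dx":0,"dy":0,"dz":0.045,"ax":0,"ay":0,"az":0,"jaw":-1},{"dx":0,"dy":0,"dz":0.041,"ax":0,"ay":0,"az":0,"jaw":-1},{"dx":0,"dy":0,"dz":0,"ax":0,"ay":0,"az":0,"jaw":-1},{"dx":0,"dy":0,"dz":0,"ax":0,"ay":0,"az":0,"jaw":-1}]'
python3 - <<'E'
from cell import *
import cv2,numpy as np
a=get_image("wrist")["image"]
cv2.imwrite("pics/w5.png",a[:,:,::-1])
E
```

```text
(array([0.52985334, 0.25679799, 0.11088846]), [np.float64(0.00041439216567625605), np.float64(0.00041439216567620737)])
time_s: 7.18
tool_pos: [0.4439, -0.0292, 0.1007]
eef_rot: [-0.0, 1.0, 0.017, 0.001]
contact_force: [0.6, -0.4, 1.6]
gripper_width: 0.002
```

View pics/w5.png

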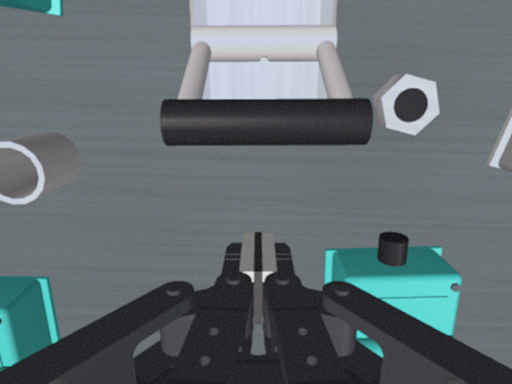

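The ball is at (0.530, 0.257, 0.111), which matches the predicted on position. The grey U-handle's bar (162–372, 122) is centred ahead of the fingers, so I push it.

```bash
python3 -m inch '[{"dx":0.02,"dy":0,"dz":0,"ax":0,"ay":0,"az":0,"jaw":-1},{"dx":0.02,"dy":0,"dz":0,"ax":0,"ay":0,"az":0,"jaw":-1},{"dx":0.015,"dy":0,"dz":0,"ax":0,"ay":0,"az":0,"jaw":-1},{"dx":0.015,"dy":0,"dz":0,"ax":0,"ay":0,"az":0,"jaw":-1},{"dx":0.015,"dy":0,"dz":0,"ax":0,"ay":0,"az":0,"jaw":-1},{"dx":0.012,"dy":0,"dz":0,"ax":0,"ay":0,"az":0,"jaw":-1},{"dx":0,"dy":0,"dz":0,"ax":0,"ay":0,"az":0,"jaw":-1}]'
python3 - <<'E'
from cell import *
import cv2,numpy as np
a=get_image("wrist")["image"]
cv2.imwrite("pics/w6.png",a[:,:,::-1])
E
```

```text
time_s: 8.1
tool_pos: [0.5411, -0.0269, 0.1004]
eef_rot: [-0.0, 1.0, 0.016, 0.001]
contact_force: [0.4, -0.3, 0.5]
gripper_width: -0.004
```

View pics/w6.png

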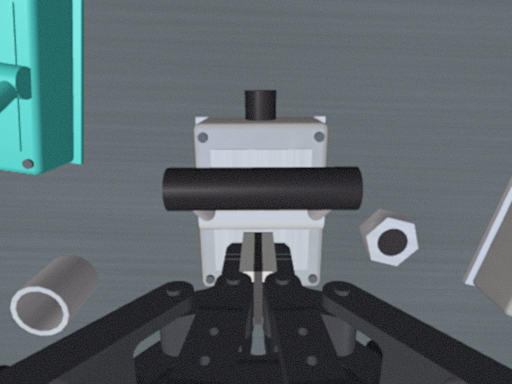

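The bar is now over, ahead of the fingers at row 188. I back off, lift, move aside toward the robot, and check.

```bash
python3 -m inch '[{"dx":-0.03,"dy":0,"dz":0,"ax":0,"ay":0,"az":0,"jaw":-1},{"dx":0,"dy":0,"dz":-0.05,"ax":0,"ay":0,"az":0,"jaw":-1},{"dx":0,"dy":0,"dz":-0.05,"ax":0,"ay":0,"az":0,"jaw":-1},{"dx":0,"dy":0,"dz":-0.05,"ax":0,"ay":0,"az":0,"jaw":-1},{"dx":-0.05,"dy":0.05,"dz":0,"ax":0,"ay":0,"az":0,"jaw":-1},{"dx":0,"dy":0.05,"dz":0,"ax":0,"ay":0,"az":0,"jaw":-1},{"dx":0,"dy":0.05,"dz":0,"ax":0,"ay":0,"az":0,"jaw":-1},{"dx":0,"dy":0.05,"dz":0,"ax":0,"ay":0,"az":0,"jaw":-1}]'
python3 -m inch '[{"dx":0,"dy":0.05,"dz":0,"ax":0,"ay":0,"az":0,"jaw":-1},{"dx":0,"dy":0.05,"dz":0,"ax":0,"ay":0,"az":0,"jaw":-1},{"dx":0,"dy":0,"dz":0,"ax":0,"ay":0,"az":0,"jaw":-1},{"dx":0,"dy":0,"dz":0,"ax":0,"ay":0,"az":0,"jaw":-1},{"dx":0,"dy":0,"dz":0,"ax":0,"ay":0,"az":0,"jaw":-1},{"dx":0,"dy":0,"dz":0,"ax":0,"ay":0,"az":0,"jaw":-1}]'
python3 - <<'E'
from cell import *
import cv2,numpy as np
b=get_image("scene")["image"][60:300,100:500]
cv2.imwrite("pics/s7.png",cv2.resize(b,None,fx=2,fy=2)[:,:,::-1])
b=get_image("top")["image"][80:320,80:420]
cv2.imwrite("pics/t7.png",cv2.resize(b,None,fx=2,fy=2)[:,:,::-1])
E
```

```text
time_s: 9.15
tool_pos: [0.4708, -0.2247, 0.2497]
eef_rot: [0.0, 1.0, 0.016, 0.0]
contact_force: [1.7, -0.2, -0.1]
gripper_width: 0.002
time_s: 9.9
tool_pos: [0.4752, -0.322, 0.2496]
eef_rot: [-0.0, 1.0, 0.017, 0.0]
contact_force: [0.1, -0.1, 0.6]
gripper_width: -0.002
```

View pics/s7.png

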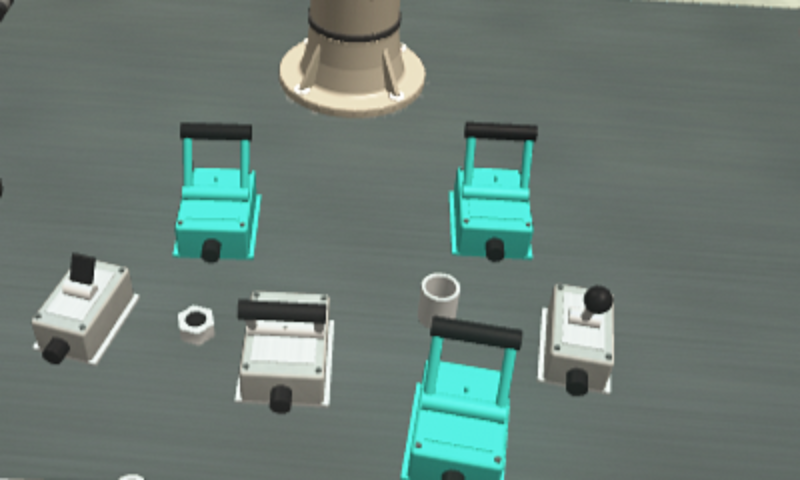

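View pics/t7.png

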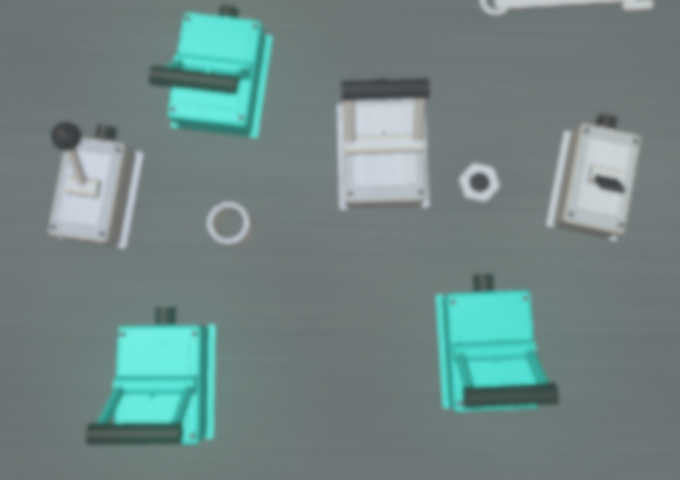

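The grey bar is now at scene crop (282,311) and top crop (385,89). The ball is still over, the paddle is unchanged at scene crop (83,268), and the turquoise units are unmoved.

```bash
python3 -c "
from h import *
print(tri([('scene',240.8,215.3),('top',272.5,124.3)]), tri([('scene',399,209.4),('top',112.8,147.3)])[0])
from cell import *
s=observe();print(s['time_s'],abs(s['qvel']).max())
hand_in()"
```

```text
(array([ 0.57449347, -0.0265392 ,  0.10980051]), [np.float64(3.158871596074839e-05), np.float64(3.158871596078539e-05)]) [0.52985334 0.25679799 0.11088846]
10.0 0.006759490869227459
the job is handed in; nothing more can be done
```

I threw the ball-ended fan lever fully over first, then the grey U-shaped handle, both by pushing with the closed fingers. The job was handed in at 10.0 s with the arm at rest and clear of everything.

- **Fan lever:** the ball measured at (0.530, 0.257, 0.111) m, against a predicted "on" position of (0.529, 0.257, 0.109) m.
- **U-shaped handle:** the bar measured at (0.574, -0.027, 0.110) m, against a predicted (0.575, -0.027, 0.109) m.
- **Everything else:** the paddle switch and the turquoise look-alikes looked unchanged in the last pictures. The force readings after each move were under 2 N, but I have none from during the pushes.

No check failed or disagreed. My first two move commands were refused for their format, and the arm did not move.

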